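# Stir the tumbling stones

## Robot

A 7-joint arm with a two-finger parallel gripper is mounted at the origin on a cart in front of the work surface, level with it; the furniture and walls round the work are solid. World frame = base frame: x ahead of the robot, y to its left, z up, the work surface at z = 0. Lengths are in m, angles in rad, forces in N, time in s.
With the tool pointing down it reaches from about 0.425 to 1.025 m from the base axis. Payload 9.4 kg.
Tool frame: the origin (TCP) lies midway between the tips of the shut fingers; the grasp point (between the pads) lies 19 mm behind it; z points along the fingers, y is the line along which they close (so a half turn about z gives the same grasp; the last joint's range is limited). The gripper opens to 85 mm and grips with 20 to 120 N. Pads are 22 mm wide; open, the fingers measure 114 mm over their backs; the gripper's body (76 mm by 85 mm) begins 54 mm behind the grasp point. The pads swing forward as they close: fully open they stand 13 mm farther back than shut.
Start: joints at [-1.211, 0.599, -0.003, 1.599, 0.002, 0.943, -0.08], TCP at [0.307, 0.657, 0.195] pointing down, gripper open.
Joint ranges: [-2.57, 2.57], [-0.35, 1.97], [-1.29, 1.29], [0.11, 2.56], [-1.05, 4.19], [0.11, 1.86], [-2.63, 2.63]. Speed limits (rad/s): [2.22, 2.22, 3.01, 3.01, 3.14, 3.14, 3.14].

## Interface

Orientations are given as a unit quaternion [w, x, y, z].
In Python, from station import bot gives the robot as it stands.
- The arm moves only by the tool drive_tool, never from a script. Its argument "plan" is a list of rows, each a list of 3 entries, a list of its own where there are three numbers: the turn, a rotation vector about the tool's x, y, z in degrees, then the shift along the tool's x, y, z in cm, then the closure, from -1 (fully open) to 1 (shut), so that 0 is half open. In form: [[[ax, ay, az], [dx, dy, dz], grip], ...]. A call has 1 to 5 rows; each row is the pose to reach, as a shift and turn from the pose commanded when the call began, along the tool's axes at that moment; what a row does not reach only later rows make up. A row lasts 1/8 s, in which the tool goes at most 62.5 mm and 10.7 degrees, less where a joint would pass 70% of its speed; a pose out of reach is approached as far as the arm can. A call with a gripper value outside its range is refused whole. The fingers move at their own pace and stop on an object; "grip_force" is the grip in N (left out, the last holds). Time passes only in rows, so rows that repeat a pose let the fingers close. It gives the time, the measured TCP pose, the force, the opening and the grip force at its end, in the units of the state.
- bot.observe(): the state, without advancing time (a new reading comes with each control period).
- bot.capture(name): name is "side" or "top" or "wrist"; returns a dict with "color" (480x640x3 uint8, blue, green, red), "K" (3x3 intrinsics, pixels), "k1" (the pictures are not rectified: a ray, as slopes to the right and down, at radius r is drawn at 1 + k1 r^2 times it, then the intrinsics apply), "rvec" (rotation vector, rad) and "tvec" (3), from world to camera coordinates, as OpenCV has them; the wrist camera has in their place "T_tool_cam" (4x4, takes a point from camera to tool coordinates, whose origin is the TCP and whose axes are the flange's). Camera axes: x right, y down, z forward; pixel columns grow to the right and rows downward; lengths in m; the calibration is good to about 2 mm. A picture is of the moment at which its call begins: read the wrist's pose just before it. There is no depth.
- bot.close_job(): hands the job in; it is judged then, once.
The state is a dict: "t": time; "qpos": joint angles; "qvel": joint speeds; "effort": joint torques, N m; "eef_pos": TCP position; "tool_rot": TCP orientation; "ft_force": force on the tool from outside, world axes, zero at the start; "moment": the same for the moment, N m; "grip_width": opening from 0.0 (shut) to 1.0 (fully open); "grip_force": force on a finger pad.
Only numpy, scipy, OpenCV 4.12 (cv2) and the standard library are available. Lean on these libraries where they do the work, as an engineer would, in place of code of your own. Each camera call takes 0.05 s, during which the arm holds its last target. There are 200 camera calls.

## Task

Take the stirrer by its wooden grip and stir the tumbling stones in the steel pan: with its bladed foot down among the stones, go round the pan two full turns clockwise as seen from above, in a wide circle, without shoving or tipping the pan or throwing stones out, so that the stones do not stay lying where they were. Then stand the stirrer upright on its black rubber mat again, about where it stood, and let go.

Things in the scene. Friction and masses are not known exactly. Their poses are not given: they have to be found in the camera images.
- stirrer: Hand stirrer, 190 mm tall, 0.2 kg, standing freely on a round black rubber mat (fixed, radius 60, 4 mm thick), within 22 mm of its middle. Origin: centre of the foot's underside; z up the rod. Foot: cross of four metal blades, 44 mm across, 30 high; above it a 10 mm rod; on top a square light-wood grip, 24 x 24 mm, faces square to x and y, 120 to 190 mm above the origin.
- pan: Round steel pan, 140 mm outside, 60 high, 1.5 kg, loose, the only vessel with stones. Origin: centre of its underside; z up. Inner floor 5 mm above the origin, inner radius 66 mm. Nine rounded stones (20 mm wide, 17 high; seven white, two red) lie in a ring of radius about 44 mm; the middle, to radius 31 mm, is free. Two small wire lugs stick out sideways to 87 mm from the axis.
- red_stone1: One of two red stones in the pan, 20 mm wide, 17 mm high; origin: centre of its flat underside.
- red_stone2: The other red stone, the same.

How it is judged:
By the outcome, as a careful person would: the job done as asked, in the order asked, and still so for the second after the job is handed in, with the robot touching nothing.
It also fails if it takes over 72 s, if anything falls off the work surface, if the arm or the gripper's body presses on something with over 40 N, if the wrist force passes 120 N, or if a joint passes its speed limit or range.

## Working session

There is one attempt and no reset: what is moved stays moved. The work goes in short steps, Python scripts to look and compute and a tool call to move; the robot and the scene stay as the last step left them, time stands still between calls to the robot, and variables do not carry over. Pictures are saved under pics/ and viewed, at most 10 in all, crops included, and the job is handed in when it is done.

Besides the shell and the picture viewer there is one more tool, called after ">>>" as name(argument=value, ...) on one line, values as JSON. drive_tool: Moves the arm, as the interface text tells. Its arguments: {"type":"object","properties":{"plan":{"type":"array"},"grip_force":{"type":"number"}},"required":["plan"]}

```bash
mkdir -p pics; cat > h.py <<'E'
import numpy as np, cv2
from station import bot
from scipy.spatial.transform import Rotation as R
def ray(c,u,v,T=None):
    K=c["K"]; K=np.array(K); d=np.array([(u-K[0,2])/K[0,0],(v-K[1,2])/K[1,1]])
    s=d.copy()
    for _ in range(20): s=d/(1+c["k1"]*(s@s))
    r=np.array([s[0],s[1],1.])
    if T is None:
        Rm=cv2.Rodrigues(np.array(c["rvec"],float))[0]; t=np.array(c["tvec"],float).ravel()
        return -Rm.T@t, Rm.T@r
    return T[:3,3], T[:3,:3]@r
def onz(c,u,v,z,T=None):
    o,d=ray(c,u,v,T); return o+d*(z-o[2])/d[2]
def toolT(s):
    q=s["tool_rot"]; T=np.eye(4); T[:3,:3]=R.from_quat([q[1],q[2],q[3],q[0]]).as_matrix(); T[:3,3]=s["eef_pos"]; return T
E
python3 - <<'E'
from h import *
s=bot.observe(); print(s)
for n in("top","side"):
    c=bot.capture(n); cv2.imwrite(f"pics/{n}0.png",c["color"]); print(n,ray(c,320,240), c["k1"])
    np.save(f"pics/{n}0.npy",c,allow_pickle=True)
E
```

```text
{'t': 0.0, 'qpos': array([-1.21071678,  0.60014439, -0.00252961,  1.60017564,  0.00178621,
        0.94290848, -0.07980837]), 'qvel': array([-0.00237477, -0.00121696,  0.00080148, -0.00105061,  0.00034626,
        0.00017321, -0.00010091]), 'effort': array([-1.06080897e-03, -7.76451373e+01,  1.56458650e+00, -2.58000487e+01,
        1.24244846e-02,  9.08255082e-03, -1.71190260e-05]), 'eef_pos': array([0.30648117, 0.65641517, 0.19438695]), 'tool_rot': array([-1.05300957e-04,  2.16642801e-01,  9.76250598e-01, -8.10029766e-04]), 'ft_force': array([-0.39674606,  0.11543189,  0.14643731]), 'moment': array([0.00479113, 0.0019337 , 0.03989229]), 'grip_force': 0.0, 'grip_width': 1.0017748762854213}
top (array([0.49408402, 0.19072557, 0.88166494]), array([ 0.04932299, -0.03133989, -0.99839863])) 0.026320607231531193
side (array([ 0.48740733, -0.55332618,  0.49604609]), array([ 0.07656786,  0.84893537, -0.52292091])) 0.013417216074208553
```

View pics/top0.png

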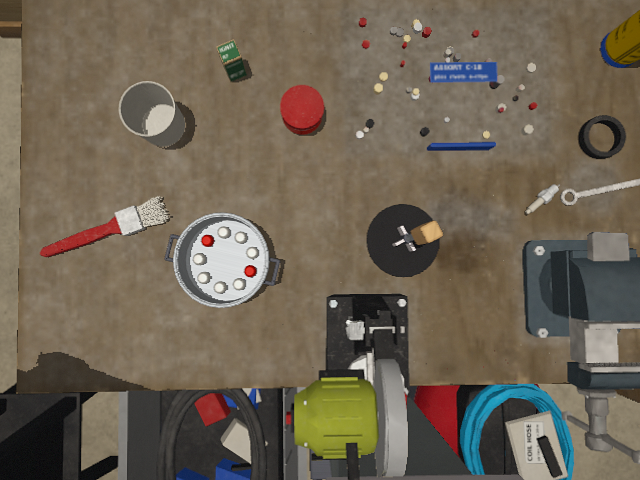

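View pics/side0.png

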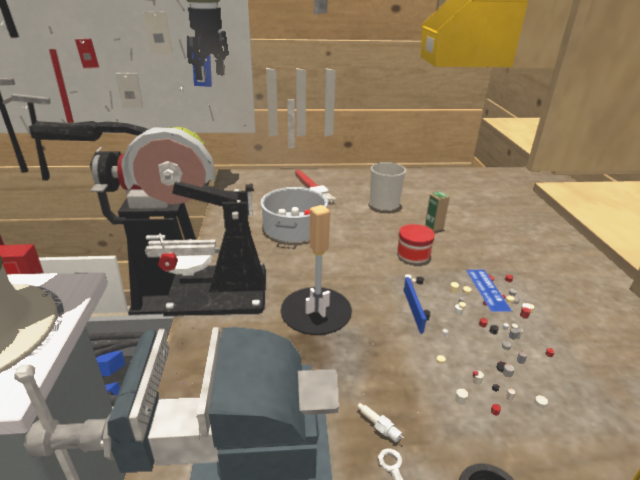

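The top view shows the stirrer foot at (403,238), its grip at (430,232), the pan at (221,260) and the red stones at (208,240) and (250,271). The side view shows the grip at (319,230), with the grinder and vise close by. Next I measure positions.

```bash
python3 - <<'E'
from h import *
c=np.load("pics/top0.npy",allow_pickle=True).item(); d=np.load("pics/side0.npy",allow_pickle=True).item()
im=c["color"]
print("foot",onz(c,403,238,.02),"grip top",onz(c,433,230,.194))
h=cv2.cvtColor(im,cv2.COLOR_BGR2HSV)
# mat
m=cv2.inRange(h[190:290,355:450],(0,0,0),(179,255,50)); m=cv2.morphologyEx(m,cv2.MORPH_CLOSE,np.ones((25,25)))
k=max(cv2.findContours(m,0,1)[0],key=cv2.contourArea); e=cv2.fitEllipse(cv2.convexHull(k)); print("mat",e,onz(c,e[0][0]+355,e[0][1]+190,.004))
# pan rim: ray at rim left/right/top/bottom
for u,v in((174,260),(269,260),(221,214),(221,306)): print("rim",onz(c,u,v,.06))
print("lugs",onz(c,170,247,.045),onz(c,278,271,.045))
for u,v in((208,240),(250,271)): print("red",onz(c,u,v,.015))
# grinder extents
for u,v in((327,295),(408,295)): print("grinder base",onz(c,u,v,.01))
print("grinder top?",onz(c,385,360,.25), "vise",onz(c,525,240,.05),onz(c,590,233,.15))
print("cup",onz(c,150,85,.1))
# grip side crop from top: yaw
z=cv2.resize(im[190:300,355:465],None,fx=5,fy=5,interpolation=cv2.INTER_CUBIC)
z2=cv2.resize(d["color"][190:340,260:380],None,fx=4,fy=4,interpolation=cv2.INTER_CUBIC)
o=np.zeros((600,550+250,3),np.uint8); o[:550,:550]=z; o[:,550:]=z2[:,100:350]; cv2.imwrite("pics/crop.png",o)
E
```

```text
foot [0.53807748 0.03040314 0.02      ] grip top [0.53894998 0.0240153  0.194     ]
mat ((46.89149856567383, 50.28367614746094), (70.03746795654297, 93.5256576538086), 95.53084564208984) [0.5351823  0.02932933 0.004     ]
rim [0.50734886 0.38649529 0.06      ]
rim [0.50526949 0.24298196 0.06      ]
rim [0.57640326 0.31535572 0.06      ]
rim [0.43693497 0.31596488 0.06      ]
lugs [0.52772683 0.39620376 0.045     ] [0.48827219 0.23019514 0.045     ]
red [0.53932035 0.34313252 0.015     ]
red [0.48872464 0.27637479 0.015     ]
grinder base [0.44832519 0.15342684 0.01      ]
grinder base [0.44640882 0.02269589 0.01      ]
grinder top? [0.38497662 0.0976142  0.25      ] vise [ 0.53091901 -0.15309866  0.05      ] [ 0.53486539 -0.20052498  0.15      ]
cup [0.76288072 0.41138041 0.1       ]
```

View pics/crop.png

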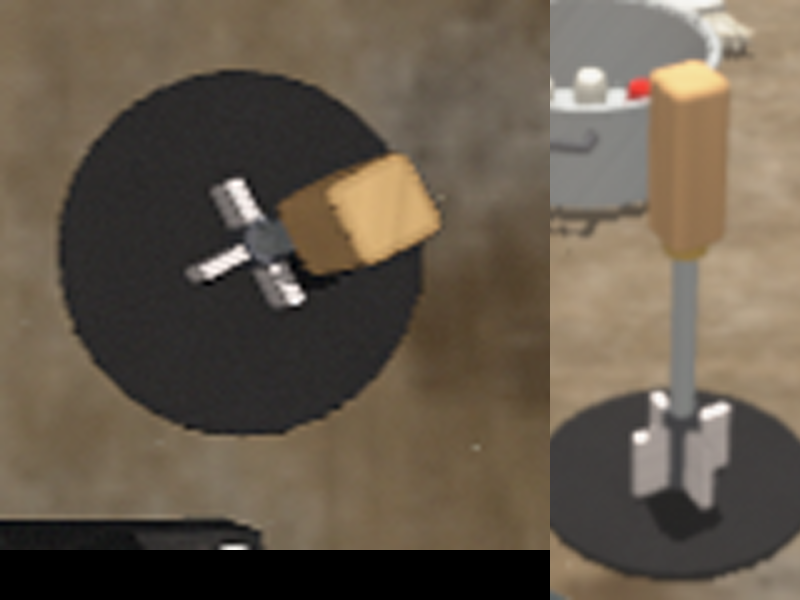

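The crop shows the grip-top corners at crop pixels (328,197), (405,155), (440,222) and (372,264), the foot centre at (268,243) and the mat centre at (240,252).

```bash
python3 - <<'E'
from h import *
c=np.load("pics/top0.npy",allow_pickle=True).item(); d=np.load("pics/side0.npy",allow_pickle=True).item()
f=lambda p:(p[0]/5+354.6,p[1]/5+189.6)
P=np.array([onz(c,*f(p),.194)[:2] for p in((328,197),(405,155),(440,222),(372,264))])
print("grip",P.mean(0),np.linalg.norm(P-np.roll(P,1,0),axis=1))
e=[P[1]-P[0],P[2]-P[1],P[2]-P[3],P[3]-P[0]]
print("edge ang",[np.degrees(np.arctan2(v[1],v[0])) for v in e])
print("foot",onz(c,*f((268,243)),.034),"mat",onz(c,*f((240,252)),.004))
def ony(u,v,y): o,r=ray(d,u,v); return o+r*(y-o[1])/r[1]
print("grip side",ony(319,212,.024),"wheel top",ony(175,128,.06),ony(175,128,.12),"handle",ony(40,122,.12))
print("gripper tips in side", ony(205,78,.656))
T=toolT(bot.observe()); print(T[:3,:3].round(3)); np.set_printoptions(suppress=True)
for y in(P.mean(0),): print("tool shift to grip xy",(T[:3,:3].T@(np.r_[y,.194]-T[:3,3])*100).round(2))
E
```

```text
grip [0.53705094 0.02554341] [0.02045718 0.02266824 0.01932604 0.02063728]
edge ang [np.float64(-62.28434969967411), np.float64(-153.8413416522086), np.float64(-59.28270283176029), np.float64(-147.98350808418962)]
foot [0.53693672 0.02479354 0.034     ] mat [0.5356308  0.02815872 0.004     ]
grip side [0.53701222 0.024      0.18848665] wheel top [0.34110404 0.06       0.30234008] [0.32679159 0.12       0.28339036] handle [0.13791045 0.12       0.29229603]
gripper tips in side [0.29254828 0.656      0.24319077]
[[-0.906  0.423 -0.   ]
 [ 0.423  0.906 -0.001]
 [-0.    -0.001 -1.   ]]
tool shift to grip xy [-47.58 -47.42   0.12]
```

>>> drive_tool(plan=[[[0,0,0],[0,0,-5],-1],[[0,0,0],[-3,-3,-9],-1],[[0,0,0],[-7,-7,-10.5],-1],[[0,0,0],[-11,-11,-10.5],-1],[[0,0,0],[-15,-15,-10.5],-1]])

```text
t: 0.72
eef_pos: [0.3796, 0.4556, 0.3003]
tool_rot: [0.0, 0.217, 0.976, -0.0]
ft_force: [0.8, -0.1, 0.2]
grip_width: 1.006
grip_force: 0.0
```

>>> drive_tool(plan=[[[0,0,0],[-4,-4,0],-1],[[0,0,0],[-8,-8,0],-1],[[0,0,0],[-12,-12,0],-1],[[0,0,0],[-16,-16,0],-1],[[0,0,0],[-20,-20,0],-1]])

```text
t: 1.35
eef_pos: [0.476, 0.1899, 0.3002]
tool_rot: [0.0, 0.217, 0.976, -0.0]
ft_force: [1.5, 0.3, 0.3]
grip_width: 1.001
grip_force: 0.0
```

>>> drive_tool(plan=[[[0,0,8],[-4,-4,0],-1],[[0,0,17],[-8,-8,0],-1],[[0,0,26],[-11,-11,0],-1],[[0,0,35],[-12.6,-12.4,0],-1],[[0,0,35],[-12.6,-12.4,0],-1]])

```text
t: 1.98
eef_pos: [0.5376, 0.0246, 0.3]
tool_rot: [0.0, 0.501, 0.865, -0.0]
ft_force: [0.1, 0.5, 0.1]
grip_width: 0.997
grip_force: 0.0
```

```bash
python3 - <<'E'
from h import *
np.set_printoptions(suppress=True,precision=4)
s=bot.observe(); T=toolT(s); c=bot.capture("wrist"); cv2.imwrite("pics/w1.png",c["color"]); np.save("pics/w1.npy",(c,T),allow_pickle=True)
print(s["t"],T,s["qpos"],s["ft_force"])
print((T[:3,:3].T@(np.array([.537,.025,.141])-T[:3,3])*100), np.degrees(np.arctan2(T[1,1],T[0,1])))
E
```

```text
Traceback (most recent call last):
ValueError: setting an array element with a sequence. The requested array has an inhomogeneous shape after 1 dimensions. The detected shape was (2,) + inhomogeneous part.
```

View pics/w1.png

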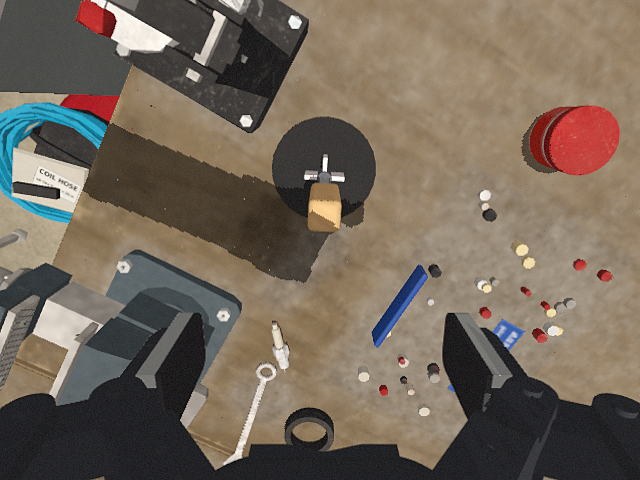

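The wrist view shows the grip top at about (324,216), with its edges almost parallel to the finger axis, and the foot at (324,177). I refine the position from this view.

```bash
python3 - <<'E'
from h import *
np.set_printoptions(suppress=True,precision=4)
s=bot.observe(); T=toolT(s); c=bot.capture("wrist"); W=T@c["T_tool_cam"]
h=cv2.cvtColor(c["color"],cv2.COLOR_BGR2HSV)[170:250,290:360]
m=cv2.inRange(h,(8,70,180),(28,200,255)); k=max(cv2.findContours(m,0,1)[0],key=cv2.contourArea); r=cv2.minAreaRect(k); print(r,cv2.contourArea(k))
b=cv2.boxPoints(r)+[290,170]; P=np.array([onz(c,*p,.194,W)[:2] for p in b]); print(b,P.mean(0),np.linalg.norm(P-np.roll(P,1,0),axis=1))
g=onz(c,324,177,.034,W); print("foot",g)
E=P-np.roll(P,1,0); print(np.degrees(np.arctan2(E[:,1],E[:,0])))
print(T[:3,3],(T[:3,:3].T@(np.r_[P.mean(0),.141]-T[:3,3])*100), np.degrees(np.arctan2(T[1,1],T[0,1])))
E
```

```text
((33.61470413208008, 44.00882339477539), (32.05913543701172, 23.85261344909668), 4.398705005645752) 438.5
[[306.7176 224.6706]
 [308.5471 200.8882]
 [340.5118 203.3471]
 [338.6824 227.1294]] [0.5361 0.028 ] [0.023  0.0175 0.0226 0.0176]
foot [0.5369 0.0273 0.034 ]
[-154.4782  115.1569   25.6022  -63.4727]
[0.5372 0.0261 0.3   ] [ 0.2167  0.0062 15.8977] 30.0919427635754
```

>>> drive_tool(plan=[[[0,0,2],[0,0,4],-1],[[0,0,2],[0,0,8],-1],[[0,0,2],[0,0,12],-1],[[0,0,2],[0,0,15],-1],[[0,0,2],[0,0,15.9],-1]], grip_force=60)

```text
t: 2.7
eef_pos: [0.5362, 0.0275, 0.1398]
tool_rot: [-0.001, 0.514, 0.858, -0.001]
ft_force: [0.2, -0.2, -0.1]
grip_width: 1.001
grip_force: 0.0
```

>>> drive_tool(plan=[[[0,0,0],[0,0,0],0.2],[[0,0,0],[0,0,0],0.3],[[0,0,0],[0,0,0],0.4],[[0,0,0],[0,0,0],1],[[0,0,0],[0,0,0],1]], grip_force=60)

```text
t: 3.32
eef_pos: [0.5381, 0.026, 0.1424]
tool_rot: [0.001, 0.515, 0.857, 0.001]
ft_force: [-0.5, 0.1, 6.7]
grip_width: 0.263
grip_force: 58.7
```

>>> drive_tool(plan=[[[0,0,0],[0,0,0],1],[[0,0,0],[0,0,0],1],[[0,0,0],[0,0,0],1],[[0,0,0],[0,0,0],1],[[0,0,0],[0,0,0],1]], grip_force=60)

```text
t: 3.95
eef_pos: [0.5382, 0.026, 0.1424]
tool_rot: [0.001, 0.515, 0.857, 0.001]
ft_force: [-0.9, -0.4, 6.2]
grip_width: 0.266
grip_force: 58.7
```

>>> drive_tool(plan=[[[0,0,0],[0,0,-2],1],[[0,0,0],[0,0,-5],1],[[0,0,0],[0,0,-9],1],[[0,0,0],[0,0,-11],1],[[0,0,0],[2.7,1.1,-11],1]])

```text
t: 4.58
eef_pos: [0.5356, 0.0533, 0.2536]
tool_rot: [0.002, 0.517, 0.856, 0.001]
ft_force: [-0.7, 0.1, -2.6]
grip_width: 0.267
grip_force: 59.4
```

>>> drive_tool(plan=[[[0,0,0],[4,1.6,0],1],[[0,0,0],[8,3.2,0],1],[[0,0,0],[12,4.8,0],1],[[0,0,0],[16,6.4,0],1],[[0,0,0],[20,8,0],1]])

```text
t: 5.2
eef_pos: [0.511, 0.2705, 0.2516]
tool_rot: [0.0, 0.515, 0.857, 0.0]
ft_force: [0.6, -0.4, -1.9]
grip_width: 0.265
grip_force: 59.4
```

>>> drive_tool(plan=[[[0,0,0],[2.5,1,0],1],[[0,0,0],[4.3,1.7,0],1],[[0,0,0],[4.3,1.7,0],1],[[0,0,0],[4.3,1.7,0],1],[[0,0,0],[4.3,1.7,0],1]])

```text
t: 5.82
eef_pos: [0.5067, 0.3137, 0.2515]
tool_rot: [0.0, 0.516, 0.857, -0.0]
ft_force: [-0.1, -0.7, -1.4]
grip_width: 0.264
grip_force: 59.4
```

```bash
python3 - <<'E'
from h import *
np.set_printoptions(suppress=True,precision=4)
s=bot.observe(); T=toolT(s); print(s["t"],T,s["qpos"],s["ft_force"])
t=bot.capture("top");c=bot.capture("side"); 
np.save("pics/side1.npy",c,allow_pickle=True);np.save("pics/top1.npy",t,allow_pickle=True)
a=cv2.resize(c["color"][80:280,220:360],None,fx=3,fy=3); b=cv2.resize(t["color"][195:325,155:285],None,fx=2.9,fy=2.9)
o=np.zeros((600,800,3),np.uint8); o[:,:420]=a; o[:377,420:797]=b; cv2.imwrite("pics/s1.png",o)
E
```

```text
5.825 [[-0.4674  0.8841  0.0002  0.5067]
 [ 0.8841  0.4674 -0.0004  0.3137]
 [-0.0004  0.     -1.      0.2515]
 [ 0.      0.      0.      1.    ]] [-0.8326  0.3905  0.2566  1.8529 -0.1218  0.9134 -0.0337] [-0.1167 -0.6601 -1.3529]
```

View pics/s1.png

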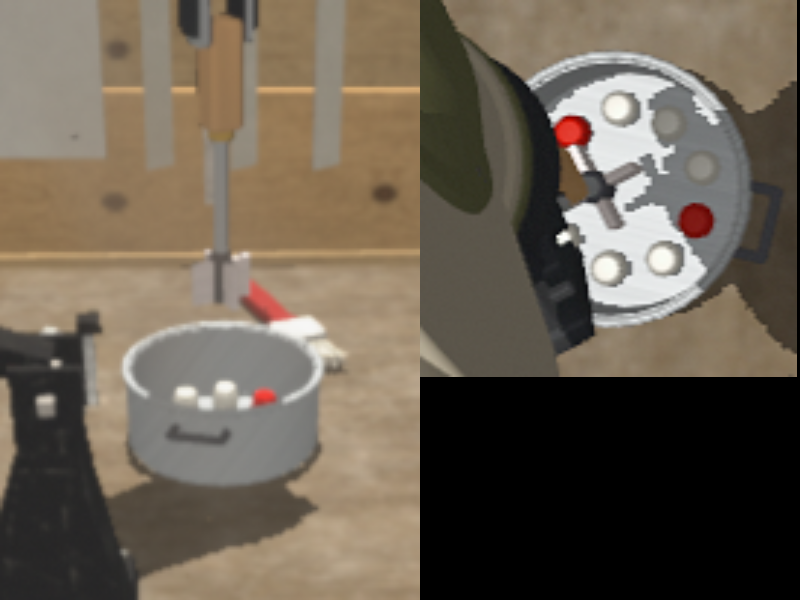

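The stirrer hangs upright and centred over the free middle of the pan, with its foot at crop pixel (219,280).

>>> drive_tool(plan=[[[0,0,0],[0.1,0,3],1],[[0,0,0],[0.1,0,6],1],[[0,0,0],[0.1,0,9],1],[[0,0,0],[0.1,0,10],1],[[0,0,0],[0.1,0,10.4],1]])

```text
t: 6.55
eef_pos: [0.506, 0.3159, 0.1473]
tool_rot: [0.0, 0.515, 0.857, -0.0]
ft_force: [-1.2, 0.7, -1.7]
grip_width: 0.264
grip_force: 59.4
```

>>> drive_tool(plan=[[[0,0,0],[0.4,-1.1,0],1],[[0,0,0],[1.1,-1.5,0],1],[[0,0,0],[1.9,-1.4,0],1],[[0,0,0],[2.8,-0.9,0],1],[[0,0,0],[3.5,0,0],1]])

```text
t: 7.18
eef_pos: [0.4893, 0.3481, 0.1474]
tool_rot: [-0.0, 0.515, 0.857, 0.0]
ft_force: [-0.2, 0.4, -1.1]
grip_width: 0.262
grip_force: 59.5
```

```bash
python3 - <<'E'
from h import *
np.set_printoptions(suppress=True,precision=4)
s=bot.observe(); print(s["t"],s["eef_pos"],s["ft_force"],s["moment"])
c=bot.capture("side"); t=bot.capture("top")
a=cv2.resize(c["color"][80:280,220:360],None,fx=3,fy=3); b=cv2.resize(t["color"][195:325,155:285],None,fx=2.9,fy=2.9)
o=np.zeros((600,800,3),np.uint8); o[:,:420]=a; o[:377,420:797]=b; cv2.imwrite("pics/s2.png",o)
E
```

```text
7.175 [0.4893 0.3481 0.1474] [-0.1718  0.4374 -1.1433] [-0.0552  0.0979 -0.0158]
```

View pics/s2.png

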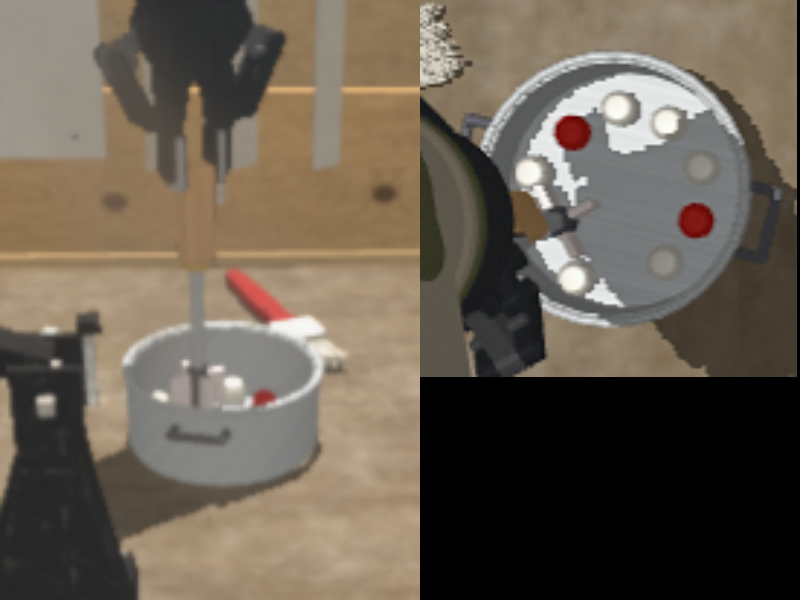

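The foot is down among the stones with low forces, and the pan has not moved. Now the first full turn.

>>> drive_tool(plan=[[[0,0,0],[-0.17,1.08,0],1],[[0,0,0],[-0.67,2.06,0],1],[[0,0,0],[-1.44,2.83,0],1],[[0,0,0],[-2.42,3.33,0],1],[[0,0,0],[-3.5,3.5,0],1]])

```text
t: 7.9
eef_pos: [0.5337, 0.3307, 0.146]
tool_rot: [-0.002, 0.515, 0.857, -0.004]
ft_force: [-9.4, -3.1, 2.0]
grip_width: 0.262
grip_force: 63.6
```

>>> drive_tool(plan=[[[0,0,0],[-1.08,-0.17,0],1],[[0,0,0],[-2.06,-0.67,0],1],[[0,0,0],[-2.83,-1.44,0],1],[[0,0,0],[-3.33,-2.42,0],1],[[0,0,0],[-3.5,-3.5,0],1]])

```text
t: 8.52
eef_pos: [0.522, 0.2846, 0.1475]
tool_rot: [0.0, 0.515, 0.857, 0.0]
ft_force: [0.6, 0.9, -2.0]
grip_width: 0.261
grip_force: 59.0
```

```bash
python3 - <<'E'
from h import *
np.set_printoptions(suppress=True,precision=4)
s=bot.observe(); print(s["t"],s["eef_pos"],s["ft_force"],s["moment"])
c=bot.capture("side"); t=bot.capture("top")
a=cv2.resize(c["color"][80:280,220:360],None,fx=3,fy=3); b=cv2.resize(t["color"][195:325,155:285],None,fx=2.9,fy=2.9)
o=np.zeros((600,800,3),np.uint8); o[:,:420]=a; o[:377,420:797]=b; cv2.imwrite("pics/s3.png",o)
E
```

```text
8.525 [0.522  0.2846 0.1475] [ 0.5721  0.869  -1.964 ] [ 0.0167 -0.1105 -0.0024]
```

View pics/s3.png

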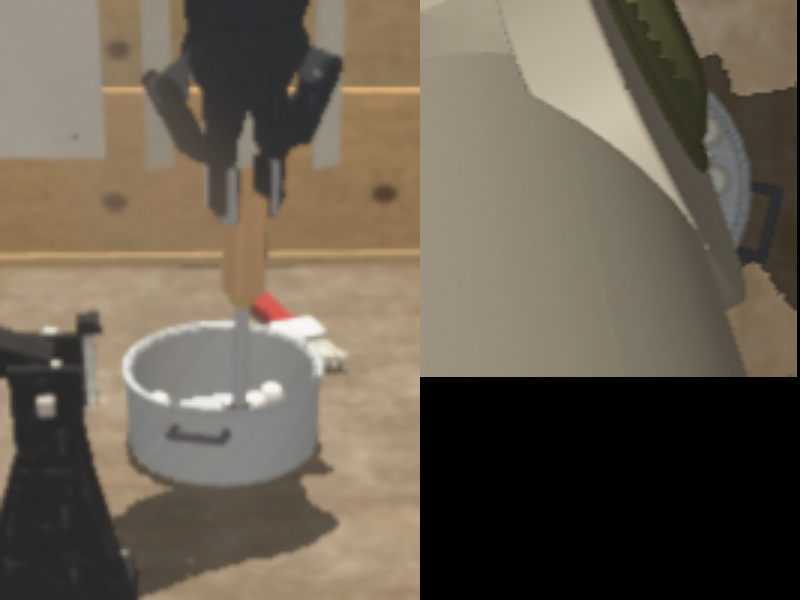

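The side view shows the pan where it was, lug at (200,435), with no stones out. There was a brief 10 N push, so I carry on with a slightly smaller circle.

>>> drive_tool(plan=[[[0,0,0],[0.46,-0.99,0],1],[[0,0,0],[0.91,-1.88,0],1],[[0,0,0],[1.62,-2.59,0],1],[[0,0,0],[2.51,-3.04,0],1],[[0,0,0],[3.5,-3.2,0],1]])

```text
t: 9.25
eef_pos: [0.4759, 0.3008, 0.1471]
tool_rot: [-0.0, 0.515, 0.857, -0.001]
ft_force: [1.1, -0.3, -1.5]
grip_width: 0.264
grip_force: 59.5
```

>>> drive_tool(plan=[[[0,0,0],[0.99,0.16,0],1],[[0,0,0],[1.88,0.61,0],1],[[0,0,0],[2.59,1.32,0],1],[[0,0,0],[3.04,2.21,0],1],[[0,0,0],[3.2,3.2,0],1]])

```text
t: 9.88
eef_pos: [0.4912, 0.3455, 0.1472]
tool_rot: [-0.0, 0.515, 0.857, 0.0]
ft_force: [0.5, -0.4, -2.0]
grip_width: 0.262
grip_force: 59.4
```

```bash
python3 - <<'E'
from h import *
np.set_printoptions(suppress=True,precision=4)
s=bot.observe(); print(s["t"],s["eef_pos"],s["ft_force"],s["moment"])
c=bot.capture("side"); t=bot.capture("top")
a=cv2.resize(c["color"][80:280,220:360],None,fx=3,fy=3); b=cv2.resize(t["color"][195:325,155:285],None,fx=2.9,fy=2.9)
o=np.zeros((600,800,3),np.uint8); o[:,:420]=a; o[:377,420:797]=b; cv2.imwrite("pics/s4.png",o)
E
```

```text
9.875 [0.4912 0.3455 0.1472] [ 0.5009 -0.3537 -2.0051] [ 0.0074 -0.0263 -0.0239]
```

View pics/s4.png

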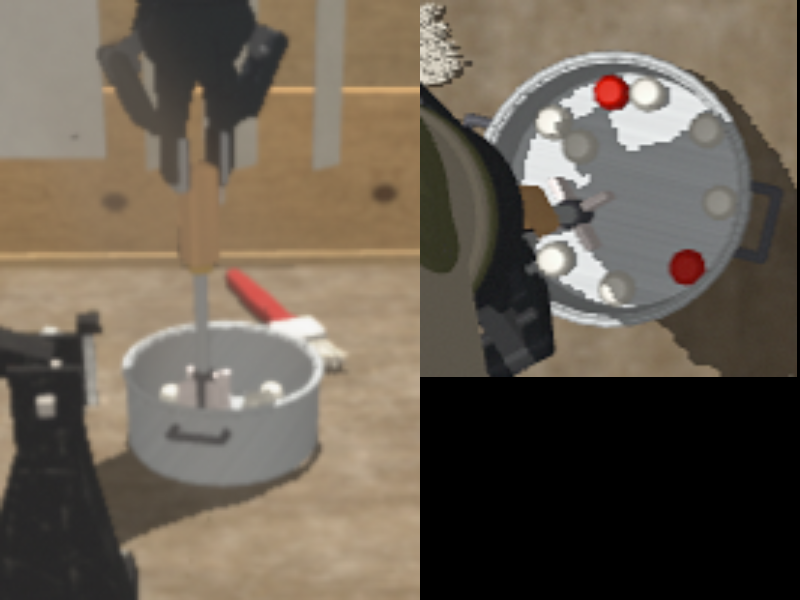

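One turn is done: the pan is unmoved, all nine stones are inside, and the reds have moved to (611,92) and (687,267). Now the second turn plus a quarter turn of overlap.

>>> drive_tool(plan=[[[0,0,0],[-0.16,0.99,0],1],[[0,0,0],[-0.61,1.88,0],1],[[0,0,0],[-1.32,2.59,0],1],[[0,0,0],[-2.21,3.04,0],1],[[0,0,0],[-3.2,3.2,0],1]])

```text
t: 10.6
eef_pos: [0.5326, 0.3301, 0.1467]
tool_rot: [-0.001, 0.515, 0.857, -0.002]
ft_force: [-4.4, 0.6, -0.2]
grip_width: 0.263
grip_force: 60.6
```

>>> drive_tool(plan=[[[0,0,0],[-0.99,-0.16,0],1],[[0,0,0],[-1.88,-0.61,0],1],[[0,0,0],[-2.59,-1.32,0],1],[[0,0,0],[-3.04,-2.21,0],1],[[0,0,0],[-3.2,-3.2,0],1]])

```text
t: 11.22
eef_pos: [0.5213, 0.2873, 0.1476]
tool_rot: [0.001, 0.515, 0.857, 0.001]
ft_force: [0.5, 1.4, -2.6]
grip_width: 0.262
grip_force: 59.9
```

>>> drive_tool(plan=[[[0,0,0],[0.16,-0.99,0],1],[[0,0,0],[0.61,-1.88,0],1],[[0,0,0],[1.32,-2.59,0],1],[[0,0,0],[2.21,-3.04,0],1],[[0,0,0],[3.2,-3.2,0],1]])

```text
t: 11.85
eef_pos: [0.4801, 0.303, 0.1484]
tool_rot: [0.002, 0.515, 0.857, 0.003]
ft_force: [7.1, 3.3, -0.7]
grip_width: 0.267
grip_force: 59.7
```

>>> drive_tool(plan=[[[0,0,0],[0.99,0.16,0],1],[[0,0,0],[1.88,0.61,0],1],[[0,0,0],[2.59,1.32,0],1],[[0,0,0],[3.04,2.21,0],1],[[0,0,0],[3.2,3.2,0],1]])

```text
t: 12.48
eef_pos: [0.491, 0.3444, 0.147]
tool_rot: [-0.0, 0.515, 0.857, -0.0]
ft_force: [2.5, -2.7, -1.2]
grip_width: 0.263
grip_force: 59.3
```

>>> drive_tool(plan=[[[0,0,0],[-0.16,0.99,0],1],[[0,0,0],[-0.61,1.88,0],1],[[0,0,0],[-1.32,2.59,0],1],[[0,0,0],[-2.21,3.04,0],1],[[0,0,0],[-3.2,3.2,0],1]])

```text
t: 13.1
eef_pos: [0.5316, 0.3296, 0.1466]
tool_rot: [-0.002, 0.515, 0.857, -0.002]
ft_force: [-6.8, -0.7, 1.5]
grip_width: 0.261
grip_force: 59.9
```

>>> drive_tool(plan=[[[0,0,0],[0,0,0],1],[[0,0,0],[0,0,-2],1],[[0,0,0],[0,0,-5],1],[[0,0,0],[0,0,-9],1],[[0,0,0],[0,0,-10.5],1]])

```text
t: 13.72
eef_pos: [0.5354, 0.3309, 0.2546]
tool_rot: [0.001, 0.516, 0.857, 0.002]
ft_force: [-0.0, 0.5, -2.3]
grip_width: 0.264
grip_force: 59.5
```

```bash
python3 - <<'E'
from h import *
np.set_printoptions(suppress=True,precision=4)
s=bot.observe(); T=toolT(s); print(s["t"],s["eef_pos"],s["ft_force"],s["moment"],s["grip_width"])
print((T[:3,:3].T@(np.array([.5372,.0265,.2515])-T[:3,3])*100))
E
```

```text
13.725 [0.5354 0.3309 0.2546] [-0.      0.5037 -2.2953] [-0.006  -0.0654  0.0056] 0.2642650923378948
[-26.9779 -14.0997   0.2461]
```

>>> drive_tool(plan=[[[0,0,0],[-3,-1.6,0],1],[[0,0,0],[-7,-3.7,0],1],[[0,0,0],[-11,-5.7,0],1],[[0,0,0],[-15,-7.8,0],1],[[0,0,0],[-19,-9.9,0],1]])

```text
t: 14.35
eef_pos: [0.5354, 0.115, 0.2516]
tool_rot: [-0.0, 0.515, 0.857, -0.0]
ft_force: [1.2, -0.3, -2.3]
grip_width: 0.263
grip_force: 59.6
```

>>> drive_tool(plan=[[[0,0,0],[-4,-2.1,0],1],[[0,0,0],[-7,-3.7,0],1],[[0,0,0],[-8,-4.2,0],1],[[0,0,0],[-8,-4.2,0],1],[[0,0,0],[-8,-4.2,0],1]])

```text
t: 14.98
eef_pos: [0.5362, 0.028, 0.252]
tool_rot: [-0.0, 0.515, 0.857, 0.0]
ft_force: [0.3, 1.0, -1.4]
grip_width: 0.268
grip_force: 59.6
```

```bash
python3 - <<'E'
from h import *
np.set_printoptions(suppress=True,precision=4)
s=bot.observe(); T=toolT(s); print(s["t"],s["eef_pos"],s["ft_force"],s["moment"],s["grip_width"])
print((T[:3,:3].T@(np.array([.5372,.0265,.1435])-T[:3,3])*100))
c=bot.capture("side"); t=bot.capture("top")
a=cv2.resize(c["color"][60:260,250:390],None,fx=3,fy=3); b=cv2.resize(t["color"][195:325,155:285],None,fx=2.9,fy=2.9)
o=np.zeros((600,800,3),np.uint8); o[:,:420]=a; o[:377,420:797]=b; cv2.imwrite("pics/s5.png",o)
E
```

```text
14.975 [0.5362 0.028  0.252 ] [ 0.2733  0.98   -1.4451] [ 0.0092  0.0426 -0.0338] 0.2681400983891245
[-0.1841  0.0222 10.8488]
```

View pics/s5.png

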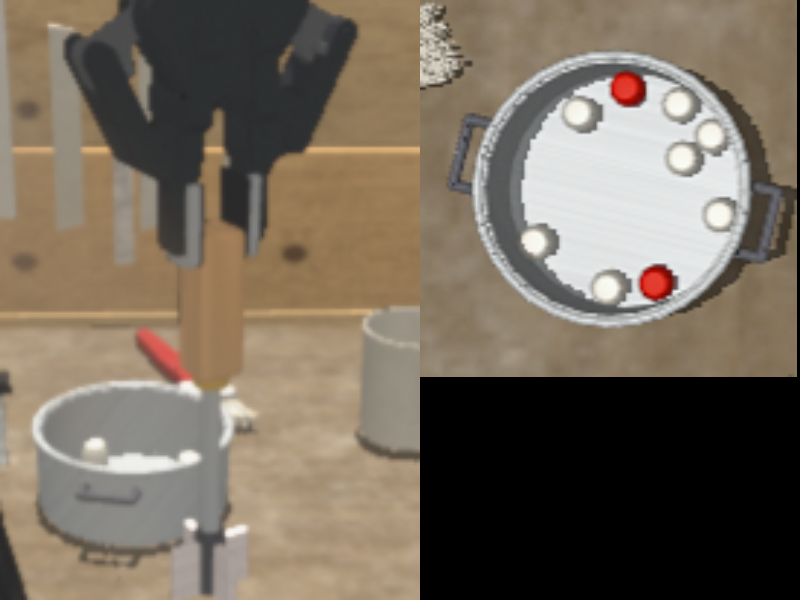

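All nine stones are in the pan and displaced, the pan has not moved, and the stirrer is upright over its mat. Now I lower it.

>>> drive_tool(plan=[[[0,0,0],[0,0,4],1],[[0,0,0],[0,0,8],1],[[0,0,0],[0,0,9.7],1],[[0,0,0],[0,0,10.3],1],[[0,0,0],[0,0,10.6],1]])

```text
t: 15.7
eef_pos: [0.5365, 0.027, 0.1465]
tool_rot: [0.0, 0.515, 0.857, 0.0]
ft_force: [0.1, -0.9, -0.8]
grip_width: 0.263
grip_force: 59.5
```

>>> drive_tool(plan=[[[0,0,0],[0,0,0.1],1],[[0,0,0],[0,0,0.2],1],[[0,0,0],[0,0,0.3],1],[[0,0,0],[0,0,0.3],1],[[0,0,0],[0,0,0.3],1]])

```text
t: 16.32
eef_pos: [0.5366, 0.0265, 0.1437]
tool_rot: [0.0, 0.515, 0.857, 0.0]
ft_force: [0.4, 0.0, 4.0]
grip_width: 0.262
grip_force: 60.1
```

>>> drive_tool(plan=[[[0,0,0],[0,0,0],1],[[0,0,0],[0,0,0],0.4],[[0,0,0],[0,0,0],0.3],[[0,0,0],[0,0,0],0],[[0,0,0],[0,0,0],-1]], grip_force=20)

```text
t: 16.95
eef_pos: [0.5361, 0.0265, 0.1432]
tool_rot: [-0.0, 0.515, 0.857, -0.0]
ft_force: [0.2, 0.0, 0.0]
grip_width: 0.694
grip_force: 0.0
```

>>> drive_tool(plan=[[[0,0,0],[0,0,0],-1],[[0,0,0],[0,0,0],-1],[[0,0,0],[0,0,-1],-1],[[0,0,0],[0,0,-5],-1],[[0,0,0],[0,0,-10],-1]])

```text
t: 17.58
eef_pos: [0.5356, 0.0263, 0.2444]
tool_rot: [-0.001, 0.515, 0.857, -0.001]
ft_force: [0.6, 0.4, 0.2]
grip_width: 0.995
grip_force: 0.0
```

>>> drive_tool(plan=[[[0,0,0],[0,0,-5],-1],[[0,0,0],[0,0,-8],-1],[[0,0,0],[0,0,-8],-1],[[0,0,0],[0,0,-8],-1],[[0,0,0],[0,0,-8],-1]])

```text
t: 18.2
eef_pos: [0.5355, 0.0265, 0.3223]
tool_rot: [-0.001, 0.515, 0.857, -0.001]
ft_force: [-0.2, 0.2, 0.1]
grip_width: 1.0
grip_force: 0.0
```

```bash
python3 - <<'E'
from h import *
s=bot.observe(); print(s["t"],s["eef_pos"],s["grip_width"],s["ft_force"])
c=bot.capture("side"); cv2.imwrite("pics/s6.png",c["color"])
E
```

```text
18.2 [0.5355116  0.02646363 0.32231942] 0.9999260334270544 [-0.21414179  0.21254844  0.14550827]
```

View pics/s6.png

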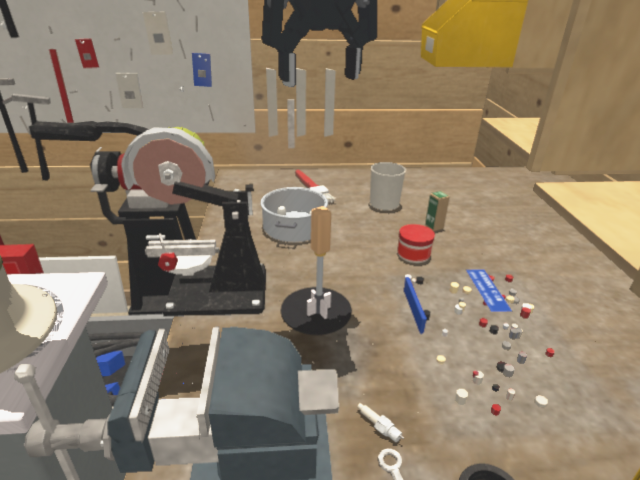

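The stirrer stands upright on its mat, grip at (320,230) and foot at (318,305), and the gripper is clear of it.

```bash
python3 -c "
from station import bot
print(bot.close_job())"
```

```text
the job is handed in; nothing more can be done
None
```

I stirred the stones just over two full turns clockwise, stood the stirrer upright on its mat about where it was, let go and handed the job in; the pan stayed in place and all nine stones are still in it, moved from where they lay.

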